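# Kit three spare parts into a stacking tray and close it with the next frame

### The arm

A 6-joint arm with a two-finger parallel gripper is mounted at the origin on the work surface. World frame = base frame: x ahead of the robot, y to its left, z up, the work surface at z = 0. Lengths are in mm, angles in degrees, forces in N, time in s.
With the tool pointing down it reaches from about 350 to 850 mm from the base axis. Payload 8.1 kg.
Tool frame: the origin (TCP) lies between the finger pads; the fingertips stand 17 mm ahead of it and the grasp point (between the pads) lies 2 mm behind it; z points along the fingers, y is the line along which they close (so a half turn about z gives the same grasp; the last joint's range is limited). The gripper opens to 85 mm and grips with 20 to 120 N. Pads are 22 mm wide; open, the fingers measure 114 mm over their backs; the gripper's body (76 mm by 85 mm) begins 54 mm behind the grasp point. The pads swing forward as they close: fully open they stand 13 mm farther back than shut.
Start: joints at [64.091, 7.471, 85.268, -0, 87.261, -4.893], TCP at [215.157, 560.101, 248.292] pointing down, gripper open.
Joint ranges: [-169.43, 169.43], [-51.17, 129.36], [1.28, 143.12], [-76.62, 256.62], [0, 156.53], [-152.29, 152.29]. Speed limits (degrees/s): [136.94, 136.94, 159.86, 180, 180, 180].

### API

Orientations are given as [roll, pitch, yaw] about the fixed x, y, z axes, in that order (R = Rz(yaw) Ry(pitch) Rx(roll)).
In Python, from bench import sense, snapshot, hand_in, trace, place_of gives the robot as it stands.
- The arm moves only by the shell command python3 -m handwheel 'ROWS' [FORCE]. ROWS is JSON, a list of rows, each a list of 7 numbers: the opening, from -1 (shut) to 1 (fully open), then the shift along the tool's x, y, z in cm, then the turn, a rotation vector about the tool's x, y, z in rad. A call has 1 to 12 rows; each row shifts and turns the commanded pose from where the row before left it, along the tool's axes as they then stand; what a row does not reach is not made up. A row lasts 1/12 s, in which the tool goes at most 41.7 mm and 7.16 degrees, less where a joint would pass 70% of its speed; a pose out of reach is approached as far as the arm can. A call with a gripper value outside its range is refused whole. The fingers move at their own pace and stop on an object; FORCE is the grip in N (left out, the last holds). Time passes only in rows, so rows that do not move let the fingers close. It gives the time, the measured TCP pose, the force, the opening and the grip force at its end, in the units of the state.
- sense(): the state, without advancing time (a new reading comes with each control period).
- snapshot(name): name is "side" or "top" or "wrist"; returns a dict with "image" (400x640x3 uint8, red, green, blue), "intrinsics" (3x3 intrinsics, pixels), "R" (3x3) and "t" (3): a world point X has camera coordinates R X + t. Camera axes: x right, y down, z forward; pixel columns grow to the right and rows downward; lengths in mm; the calibration is good to about 2 mm. A picture is of the moment at which its call begins. There is no depth.
- hand_in(): hands the job in; it is judged then, once.
Trained networks look in a picture, given as the dict that the camera call returned (one of the last four; its "shot" number tells which), for a name from the list of things; names that differ only in an ending like _2 or _b are one class to them, and where a whole thing is asked for, a point or a joint stands for the part that bears it (a point fixed in the world has none). Each returns a list of dicts, best first, with "conf" (0 to 1); they miss things now and then, are a little off and sometimes report something else, mostly with a low value. They report only what shows in the picture. A call takes as long as a camera call. They do not tell look-alikes from the thing itself.
- trace(picture, query): "pixels" (400x640 bool, what is visible of it).
- place_of(picture, query): "location" ([x, y, z] in mm, in world coordinates, good to about 4 mm: a listed point, or the origin of a listed thing).
The state is a dict: "time": time; "joint_pos": joint angles; "qd": joint speeds; "joint_efforts": joint torques, N m; "tool_pos": TCP position; "tcp_rot": TCP orientation; "ft_force": force on the tool from outside, world axes, zero at the start; "wrist_torque": the same for the moment, N m; "finger_gap": finger opening in mm; "grip_force": force on a finger pad.
Only numpy, scipy, OpenCV 4.12 (cv2) and the standard library are available. Lean on these libraries where they do the work, as an engineer would, in place of code of your own. Each camera call takes 0.05 s, during which the arm holds its last target. There are 200 camera calls.

### The job

Pick the order for the spare-parts counter: stand the flanged hub upright in the tray's widest bay, the six-sided nut in its middle bay and the slim round pin in its narrowest bay, and leave the plain bush without a flange and the four-sided nut where they are. Once all three parts are in the tray, take the stacking frame by its top bar and stack it on the tray, with all four of its corner posts fully down in the tray's corner sockets, and let go.

Things in the scene. Friction and masses are not known exactly. Their poses are not given: they have to be found in the camera images.
- tray: Fixed grey tray (bright walls and dividers), 224 (x) by 132; origin: centre of underside, z up. Floor top z=5, walls 4 thick to z=18. Two dividers (3 thick, top z=15) make 3 bays, each 124 long in y, centres at y=0: widest 92 wide, centre x=-62; middle 70, x=+22; narrowest 48, x=+84. Past its ends four funnel sockets at x=+-132, y=+-46, top z=29, mouth 34 wide narrowing to 18 at the seat, z=6.
- frame_bar (a point): Centre of the loose grey stacking frame's top bar: 108 long (x, as is the frame), 16 wide, 18 high, 31 clear of the open deck, feet at x=+-50. Frame 0.55 kg, balanced under it; deck 280 by 104, top 40 below this point. Four 14 thick round-footed posts at x=+-132, y=+-46 end 122 below it. Seated: 128 over the tray's origin, x axes parallel (either way round). Starts standing on the table.
- hub_mid (a point): Flanged hub, steel, about 0.5 kg, standing: a round boss of diameter 40 on a round flange of diameter 66 and 10 thick at its foot; 50 high in all, dark bore in the top. The point is on its axis, 25 above the underside; z up.
- hexnut_mid (a point): Six-sided (hexagonal) long nut, steel, about 0.4 kg, standing: 40 across flats (46 across corners), 46 high, dark bore in the top. The point is its centre, 23 above the underside; z up, two of its flats face its own +x and -x.
- roller_mid (a point): Slim round pin, steel, about 0.19 kg, standing: diameter 26, 45 high, no bore. The point is its centre, 22.5 above the underside; z up.
- bush_mid (a point): Look-alike, not wanted: plain round bush without a flange, steel, diameter 40, 50 high, dark bore in the top. The point is its centre, 25 above the underside.
- squarenut_mid (a point): Look-alike, not wanted: four-sided (square) long nut, steel, 40 by 40, 46 high, dark bore in the top. The point is its centre, 23 above the underside; flats face its x and y.
Things that resemble listed ones, but are neither listed nor needed, are in the scene too. What is shaped like the part that bears roller_mid but green is not meant. What is shaped like the part that bears hub_mid but purple is not meant.

How it is judged (in metres and radians):
On the way:
1. the three wanted parts stand in their bays before the frame is stacked (x of hub_mid in the frame of tray between -0.078 and -0.046 m and y of hub_mid in the frame of tray between -0.032 and 0.032 m and z of hub_mid in the frame of tray below 0.034 m and angle between each of hub_mid, hexnut_mid, roller_mid's own z axis and vertical below 0.1 rad and x of hexnut_mid in the frame of tray between 0.004 and 0.04 m and y of hexnut_mid in the frame of tray between -0.045 and 0.045 m and z of hexnut_mid in the frame of tray below 0.032 m and x of roller_mid in the frame of tray between 0.07 and 0.098 m and y of roller_mid in the frame of tray between -0.052 and 0.052 m and z of roller_mid in the frame of tray below 0.0315 m and horizontal distance between frame_bar and tray above 0.08 m), for 0.2 s.
At the end, for the whole second after the job is handed in: Hub, hexagonal nut and pin stand upright (0.1 rad) on the floors of the widest, middle and narrowest bays; the frame is down in all four sockets (bar centre within 6 mm sideways, 4 mm in height, 0.05 rad, level to 0.04); bush and square nut within 30 mm of their starts; all at rest (x of hub_mid in the frame of tray between -0.078 and -0.046 m and y of hub_mid in the frame of tray between -0.032 and 0.032 m and z of hub_mid in the frame of tray below 0.034 m and angle between each of hub_mid, hexnut_mid, roller_mid's own z axis and vertical below 0.1 rad and x of hexnut_mid in the frame of tray between 0.004 and 0.04 m and y of hexnut_mid in the frame of tray between -0.045 and 0.045 m and z of hexnut_mid in the frame of tray below 0.032 m and x of roller_mid in the frame of tray between 0.07 and 0.098 m and y of roller_mid in the frame of tray between -0.052 and 0.052 m and z of roller_mid in the frame of tray below 0.0315 m and horizontal distance between frame_bar and tray below 0.006 m and angle between the x axis of frame_bar and the x axis of tray, either way round below 0.05 rad and angle between frame_bar's own z axis and vertical below 0.04 rad and z of frame_bar in the frame of tray between 0.124 and 0.132 m and distance of each of bush_mid, squarenut_mid from where it was at the start of the episode below 0.03 m and linear speed of each of hub, hexnut, roller, frame below 0.02 m/s); the robot touches nothing.
It fails at once if the look-alike plain bush is moved by more than 30 mm (distance of bush_mid from where it was at the start of the episode above 0.03 m).
It fails at once if the look-alike square nut is moved by more than 30 mm (distance of squarenut_mid from where it was at the start of the episode above 0.03 m).
It also fails if it takes over 102 s, if anything falls off the work surface, if the arm or the gripper's body presses on something with over 40 N, if the wrist force passes 120 N, or if a joint passes its speed limit or range.

## Working session

There is one attempt and no reset: what is moved stays moved. The work goes in short steps, Python scripts to look and compute and a shell command to move; the robot and the scene stay as the last step left them, time stands still between calls to the robot, and variables do not carry over. Pictures are saved under pics/ and viewed, at most 14 in all, crops included, and the job is handed in when it is done.

```bash
mkdir -p pics; ls; python3 - <<'E'
from bench import *
import cv2
s=sense();print(s['time'],s['tool_pos'],s['tcp_rot'],s['finger_gap'])
for n in ("top","side"):
    p=snapshot(n);cv2.imwrite(f'pics/{n}0.png',p['image'][:,:,::-1])
    for q in ("tray","frame_bar","hub_mid","hexnut_mid","roller_mid","bush_mid","squarenut_mid"):
        print(n,q,[(d['location'].round(0).tolist() if hasattr(d['location'],'round') else d['location'],round(d['conf'],2)) for d in place_of(p,q)])
E
```

```text
pics
0.0 [214.92140999 559.63054067 247.24430652] [-1.79895356e+02 -8.52982864e-03  1.58984629e+02] 85.51482906494353
top tray [([560.4, 182.5, 1.6], 0.97)]
top frame_bar [([525.1, -186.6, 122.3], 0.63)]
top hub_mid [([438.0, -471.1, 28.1], 0.72), ([515.0, -373.9, 24.7], 0.67)]
top hexnut_mid [([593.8, -2.3, 21.6], 0.79)]
top roller_mid [([458.5, -52.4, 24.9], 0.43), ([440.5, 14.8, 21.2], 0.41), ([515.1, -371.0, 26.0], 0.19)]
top bush_mid [([474.8, 355.5, 22.9], 0.55)]
top squarenut_mid [([698.2, 8.6, 22.0], 0.54)]
side tray [([557.1, 179.9, -0.5], 0.81)]
side frame_bar [([527.1, -181.9, 119.6], 0.6)]
side hub_mid [([513.8, -370.1, 26.3], 0.88), ([434.7, -466.5, 27.4], 0.85)]
side hexnut_mid [([585.5, -7.2, 24.2], 0.93)]
side roller_mid [([459.9, -56.1, 19.3], 0.69), ([441.9, 16.5, 21.4], 0.66)]
side bush_mid [([472.6, 355.4, 28.5], 0.52)]
side squarenut_mid [([696.4, 8.0, 20.6], 0.93)]
```

View pics/top0.png

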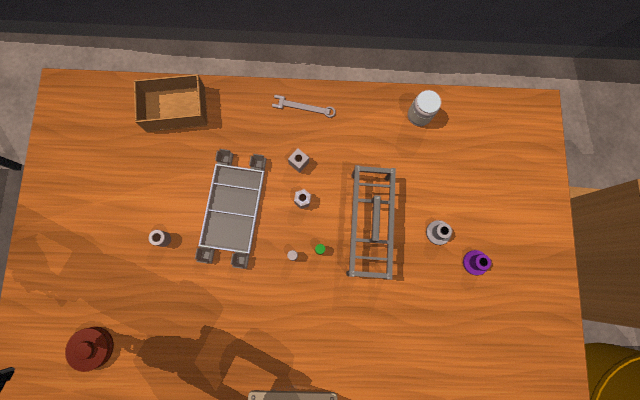

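View pics/side0.png

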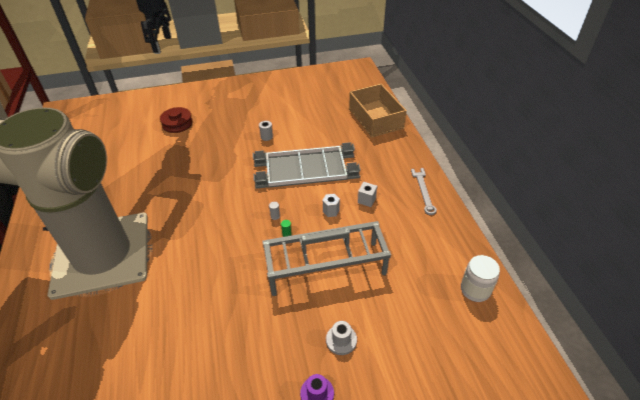

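The top picture shows these candidates:
- **Hub:** the grey flanged hub is at (440,232). The purple one at (477,263) is not meant.
- **Pin:** the grey pin is at (292,255). The green one at (320,249) is not meant.
- **Nuts:** the six-sided nut is at (303,198) and the square nut at (298,158).
- **Bush:** the plain bush is at (157,238).
- **Tray:** its widest bay is the bottom end at (225,235), nearest the robot.

Next I'll fit poses by silhouette and check the chosen parts in a crop.

```bash
cat > h.py <<'E'
import numpy as np, cv2
from bench import *
from scipy.optimize import minimize
def cyl(r,z0,z1,n=24,a0=0): 
    a=a0+np.arange(n)*2*np.pi/n
    return np.array([[r*np.cos(t),r*np.sin(t),z] for t in a for z in (z0,z1)])
def box(x,y,z0,z1): return np.array([[i*x,j*y,z] for i in(-1,1) for j in(-1,1) for z in(z0,z1)],float)
M=dict(hub_mid=np.vstack([cyl(33,0,10),cyl(20,0,50)]),hexnut_mid=cyl(23.1,0,46,6,np.pi/6),roller_mid=cyl(13,0,45),
 bush_mid=cyl(20,0,50),squarenut_mid=box(20,20,0,46))
def proj(p,X):
    c=X@np.array(p['R']).T+np.array(p['t']); u=c@np.array(p['intrinsics']).T; return u[:,:2]/u[:,2:]
def hullmask(uv,k=4):
    m=np.zeros((400*k,640*k),np.uint8); cv2.fillConvexPoly(m,cv2.convexHull(((uv+.5)*k).astype(np.int32)),1); return cv2.resize(m,(640,400),interpolation=cv2.INTER_AREA) if k==1 else cv2.resize(m.astype(np.float32),(640,400),interpolation=cv2.INTER_AREA)
def pick(p,q,X,near):
    # trace result whose mask overlaps the projected model best
    h=hullmask(proj(p,X+np.r_[near,0])); best=None
    for d in trace(p,q):
        m=d['pixels']; o=(h*m).sum()
        if best is None or o>best[0]: best=(o,m)
    return best[1]
def fit(ps,q,near,yaw=0.,X=None,useyaw=True):
    X=M[q] if X is None else X; ms=[]
    for p in ps:
        m=pick(p,q,X,near).astype(np.uint8); uv=cv2.findNonZero(m)
        ms.append(hullmask(cv2.convexHull(uv)[:,0].astype(float)))
    def cost(v):
        a=v[2]/20 if useyaw else yaw; c,s=np.cos(a),np.sin(a); Y=X.copy(); Y[:,:2]=X[:,:2]@np.array([[c,s],[-s,c]])+v[:2]
        return sum(1-np.minimum(h,m).sum()/np.maximum(h,m).sum() for m,h in((m,hullmask(proj(p,Y))) for p,m in zip(ps,ms)))/len(ps)
    v0=np.r_[near,yaw*20]; S=np.vstack([v0]+[v0+d for d in([8,0,0],[0,8,0],[0,0,4])])
    r=minimize(cost,v0,method='Nelder-Mead',options=dict(initial_simplex=S,xatol=.1,fatol=1e-4,maxiter=120))
    return r.x[:2].round(1),round(np.degrees(r.x[2]/20),1),round(r.fun,3)
def go(x,y,z,yaw):
    "what to type: turn about tool z (rad), then tool shifts (cm) after the turn"
    s=sense(); P=np.array(s['tool_pos']); w=s['tcp_rot'][2]; d=(yaw-w+90)%180-90
    yw=np.radians(w+d); D=(np.array([x,y,z])-P)/10
    print('at',P.round(1),np.round(s['tcp_rot'],1),'| turn z',round(-np.radians(d),3),'| shift',np.round([D[0]*np.cos(yw)+D[1]*np.sin(yw),D[0]*np.sin(yw)-D[1]*np.cos(yw),-D[2]],2),'t',round(s['time'],2),'gap',round(s['finger_gap'],1),'grip',round(s['grip_force'],1),'F',np.round(s['ft_force'],1))
E
python3 - <<'E'
from h import *
ps=[snapshot('top'),snapshot('side')]
for q,n in (('hub_mid',(514,-372)),('hexnut_mid',(590,-5)),('roller_mid',(441,15)),('bush_mid',(473,355)),('squarenut_mid',(697,8))):
    print(q,fit(ps,q,n,0,useyaw='nut' in q))
T=np.vstack([box(112,66,0,18),box(152,66,6,29)])
F=np.vstack([box(140,52,74,82),box(139,53,0,82)])
print('tray1',[fit([p],'tray',(558,181),-.2,T) for p in ps]); print('tray',fit(ps,'tray',(558,181),-.2,T))
print('frame',fit(ps,'frame_bar',(526,-184),-.05,np.vstack([F,box(54,8,113,131)])))
i=ps[0]['image'];a=cv2.resize(i[140:275,190:340],None,fx=4,fy=4,interpolation=cv2.INTER_CUBIC)
cv2.imwrite('pics/c1.png',a[:,:,::-1])
E
```

```text
hub_mid (array([ 513.8, -374.9]), np.float64(4.2), np.float64(0.11))
hexnut_mid (array([589.6,  -5.6]), np.float64(12.2), np.float64(0.084))
roller_mid (array([439.9,  16.7]), np.float64(16.1), np.float64(0.595))
bush_mid (array([473., 355.]), np.float64(0.7), np.float64(0.134))Traceback (most recent call last):
  File "<stdin>", line 4, in <module>
  File "h.py", line 24, in fit
    m=pick(p,q,X,near).astype(np.uint8); uv=cv2.findNonZero(m)
      ~~~~^^^^^^^^^^^^
  File "h.py", line 20, in pick
    return best[1]
           ~~~~^^^
TypeError: 'NoneType' object is not subscriptable
```

```bash
python3 - <<'E'
from h import *
ps=[snapshot('top'),snapshot('side')]
T=np.vstack([box(112,66,0,18),box(152,66,6,29)])
F=np.vstack([box(140,52,74,82),box(139,53,0,82),box(54,8,113,131)])
for q,n,y,X in(('tray',(558,181),-.2,T),('frame_bar',(526,-184),-.05,F)):
    for P in [ps[:1],ps[1:],ps]:
        try: print(q,fit(P,q,n,y,X))
        except Exception as e: print(q,e)
i=ps[0]['image']
a=cv2.resize(i[140:275,190:340],None,fx=4,fy=4,interpolation=cv2.INTER_CUBIC)
b=cv2.resize(i[215:280,420:500],None,fx=2.4,fy=2.4,interpolation=cv2.INTER_CUBIC)
a=cv2.copyMakeBorder(a,0,0,0,200,cv2.BORDER_CONSTANT);a[:b.shape[0],600:600+b.shape[1]]=b
cv2.imwrite('pics/c1.png',a[:,:,::-1])
E
```

```text
tray (array([560.7, 178.5]), np.float64(-6.8), np.float64(0.014))
tray (array([560.9, 178.8]), np.float64(-6.9), np.float64(0.037))
tray (array([560.4, 178.4]), np.float64(-6.6), np.float64(0.026))
frame_bar (array([ 531.2, -186.3]), np.float64(-3.0), np.float64(0.07))
frame_bar (array([ 528.4, -179.7]), np.float64(-1.4), np.float64(0.059))
frame_bar (array([ 528.2, -183.7]), np.float64(-2.2), np.float64(0.067))
```

View pics/c1.png

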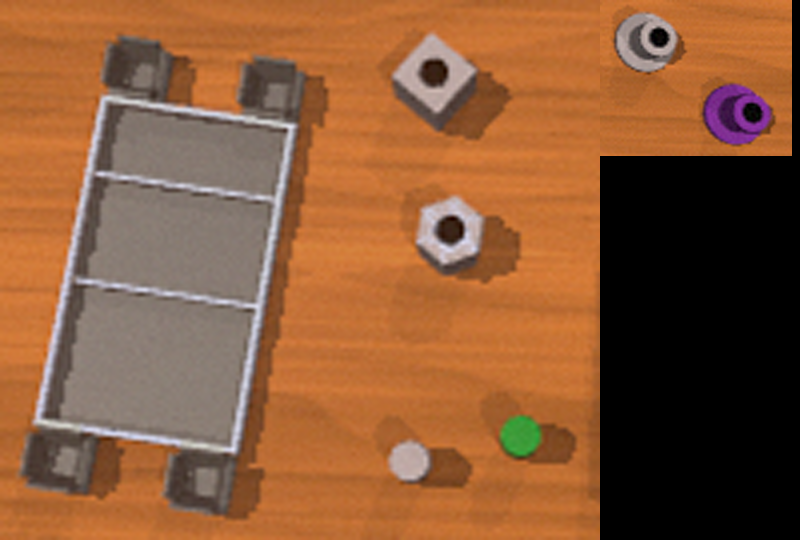

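The crop confirms the choices: a hexagonal nut at (450,232), a square one at (433,78), the grey bore-less pin at (410,460) with the green pin at (520,435), and the grey flanged hub in the inset at (645,42). The widest bay is at the bottom, near the robot. I'll do the hex nut first.

```bash
python3 -c "
from h import *
go(590,-6,180,162)"
```

```text
at [215.1 560.1 248.3] [-180.   -0.  159.] | turn z -0.053 | shift [-53.14 -42.26   6.83] t 1.85 gap 85.6 grip 0.0 F [-0.3 -0.2 -0.7]
```

```bash
python3 -m handwheel '[[1,-2.66,-2.11,0.3,0,0,-0.053],[1,-2.66,-2.11,0.3,0,0,0],[1,-2.66,-2.11,0.3,0,0,0],[1,-2.66,-2.11,0.3,0,0,0],[1,-2.66,-2.11,0.3,0,0,0],[1,-2.66,-2.11,0.3,0,0,0],[1,-2.66,-2.11,0.3,0,0,0],[1,-2.66,-2.11,0.3,0,0,0],[1,-2.66,-2.11,0.3,0,0,0],[1,-2.66,-2.11,0.3,0,0,0]]' 40
python3 -m handwheel '[[1,-2.66,-2.11,0.4,0,0,0],[1,-2.66,-2.11,0.4,0,0,0],[1,-2.66,-2.11,0.4,0,0,0],[1,-2.66,-2.11,0.4,0,0,0],[1,-2.66,-2.11,0.4,0,0,0],[1,-2.66,-2.11,0.4,0,0,0],[1,-2.66,-2.11,0.4,0,0,0],[1,-2.66,-2.11,0.4,0,0,0],[1,-2.66,-2.11,0.4,0,0,0],[1,-2.66,-2.11,0.4,0,0,0],[1,0,0,0,0,0,0],[1,0,0,0,0,0,0]]'
python3 - <<'E'
from h import *
p=snapshot('wrist');cv2.imwrite('pics/w1.png',p['image'][:,:,::-1])
go(590,-6,30,162)
for q in('hexnut_mid','squarenut_mid'): print(q,place_of(p,q))
print(fit([p],'hexnut_mid',(590,-6),.2), fit([p],'hexnut_mid',(590,-6),0))
E
```

```text
time: 2.68
tool_pos: [402.2, 274.9, 218.4]
tcp_rot: [180.0, 0.0, 162.0]
ft_force: [0.5, 0.3, -0.3]
finger_gap: 85.3
grip_force: 0.0
time: 3.68
tool_pos: [589.7, -8.1, 177.6]
tcp_rot: [-180.0, -0.1, 161.9]
ft_force: [-1.0, -0.6, 0.1]
finger_gap: 85.7
grip_force: 0.0
at [589.3  -6.9 177.9] [ 1.800e+02 -1.000e-01  1.619e+02] | turn z -0.001 | shift [-0.04  0.1  14.79] t 3.73 gap 85.5 grip 0.0 F [-0.8  0.5  0.3]
hexnut_mid [{'location': [585.0, -5.3, 21.9], 'conf': 0.68}]
squarenut_mid [{'location': [698.0, 7.9, 25.3], 'conf': 0.94}]
(array([589.1,  -5.7]), np.float64(22.3), np.float64(0.026)) (array([589. ,  -5.7]), np.float64(22.3), np.float64(0.026))
```

View pics/w1.png

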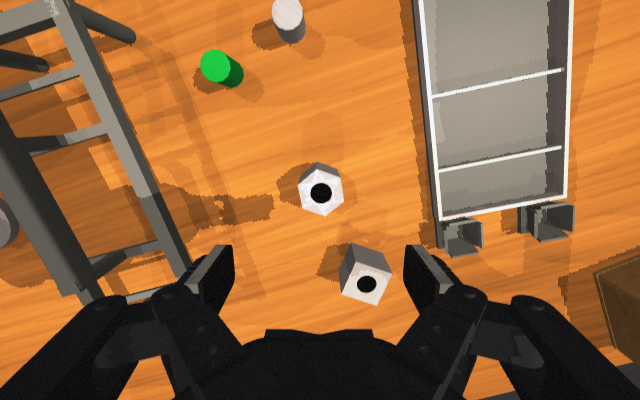

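The wrist view shows the hex nut at (321,192), the square nut at (366,275), and the pins at (288,18) (grey) and (220,68) (green). The widest bay of the tray is at the top. I'll check the nut's yaw on a crop with overlays: red for 12°, green for 22°.

```bash
python3 - <<'E'
from h import *
p=snapshot('wrist');im=cv2.resize(p['image'][150:230,280:360,::-1],None,fx=7,fy=7,interpolation=cv2.INTER_CUBIC)
o=[]
for a,c in((12,(0,0,255)),(22,(0,255,0))):
    X=cyl(23.1,46,46,6,np.radians(30+a))[::2]+[589,-5.7,0]; j=im.copy()
    cv2.polylines(j,[((proj(p,X)-[280,150]+.5)*7).astype(np.int32)],True,c,1);o.append(j[60:500,100:500])
cv2.imwrite('pics/w1c.png',np.hstack(o))
E
```

```text
(no output)
```

View pics/w1c.png

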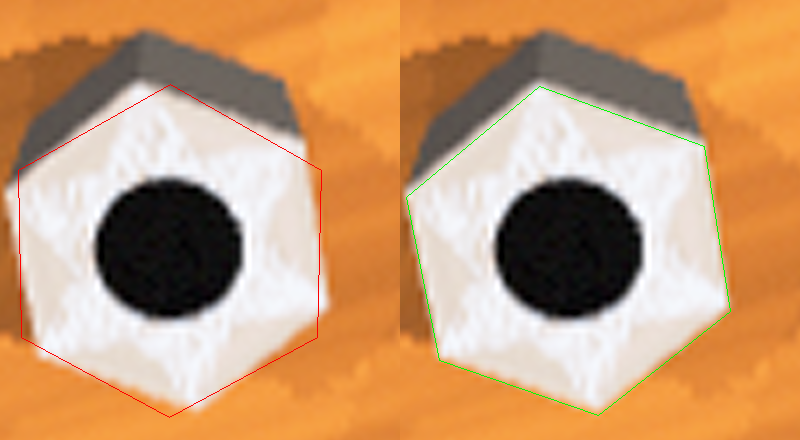

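The green outline (22°) fits the nut exactly, so its pose is (589,-5.7), yaw 22°. I'll turn 10° and descend.

```bash
python3 -m handwheel '[[1,0,0,2,0,0,-0.088],[1,0,0,2,0,0,-0.087],[1,0.05,0.1,2,0,0,0],[1,0,0,2,0,0,0],[1,0,0,2,0,0,0],[1,0,0,2,0,0,0],[1,0,0,1.8,0,0,0],[1,0,0,1,0,0,0],[1,0,0,0,0,0,0]]'
python3 -m handwheel '[[-1,0,0,0,0,0,0],[-1,0,0,0,0,0,0],[-1,0,0,0,0,0,0],[-1,0,0,0,0,0,0],[-1,0,0,0,0,0,0],[-1,0,0,0,0,0,0]]' 50
python3 -m handwheel '[[-1,0,0,-1,0,0,0],[-1,0,0,-2,0,0,0],[-1,0,0,-2,0,0,0],[-1,0,0,-2,0,0,0]]'
python3 - <<'E'
from h import *
t=np.array([560.6,178.5]);a=np.radians(-6.8);c,s=np.cos(a),np.sin(a);R=np.array([[c,-s],[s,c]])
for b in(-62,22,84): print(b,t+R@[b,0])
x,y=t+R@[22,0]; go(x,y,100,173)
E
```

```text
time: 4.73
tool_pos: [586.8, -4.6, 27.7]
tcp_rot: [-180.0, -0.3, 172.1]
ft_force: [0.2, -0.1, 0.1]
finger_gap: 85.5
grip_force: 0.0
time: 5.23
tool_pos: [590.3, -5.6, 32.0]
tcp_rot: [180.0, 0.2, 172.0]
ft_force: [-1.0, 0.4, 5.8]
finger_gap: 39.5
grip_force: 52.1
time: 5.57
tool_pos: [588.1, -5.3, 100.8]
tcp_rot: [-180.0, -0.1, 172.0]
ft_force: [-0.1, 0.4, -4.7]
finger_gap: 39.6
grip_force: 50.9
-62 [499.0361385  185.84104604]
22 [582.44524118 175.8951127 ]
84 [644.00910268 168.55406666]
at [588.1  -5.3 100.8] [-1.80e+02 -1.00e-01  1.72e+02] | turn z -0.017 | shift [ 2.77 17.92  0.08] t 5.57 gap 39.6 grip 50.9 F [-0.1  0.4 -4.7]
```

```bash
python3 -m handwheel '[[-1,0.46,2.99,0,0,0,0],[-1,0.46,2.99,0,0,0,0],[-1,0.46,2.99,0,0,0,0],[-1,0.46,2.99,0,0,0,0],[-1,0.46,2.99,0,0,0,0],[-1,0.46,2.99,0,0,0,0],[-1,0,0,2,0,0,0],[-1,0,0,2,0,0,0],[-1,0,0,1.2,0,0,0],[-1,0,0,0,0,0,0],[-1,0,0,0,0,0,0]]'
python3 -c "
from h import *
go(582.4,175.9,36,172)"
```

```text
time: 6.48
tool_pos: [585.4, 175.5, 47.4]
tcp_rot: [-179.9, -0.2, 172.0]
ft_force: [1.0, 0.4, -4.0]
finger_gap: 38.9
grip_force: 51.4
at [585.4 175.5  47.4] [-179.9   -0.2  172. ] | turn z 0.0 | shift [ 0.31 -0.    1.14] t 6.48 gap 38.9 grip 51.4 F [ 1.   0.4 -4. ]
```

```bash
python3 -m handwheel '[[-1,0.2,0,0.6,0,0,0],[-1,0,0,0.4,0,0,0],[-1,0,0,0,0,0,0]]'
python3 -m handwheel '[[-1,0,0,0.15,0,0,0],[-1,0,0,0,0,0,0]]'
```

```text
time: 6.73
tool_pos: [584.5, 176.0, 38.2]
tcp_rot: [-180.0, -0.0, 172.0]
ft_force: [-1.6, 0.3, -4.7]
finger_gap: 39.4
grip_force: 51.6
time: 6.9
tool_pos: [584.9, 176.3, 37.2]
tcp_rot: [180.0, 0.0, 172.0]
ft_force: [0.4, -0.0, -3.5]
finger_gap: 39.1
grip_force: 51.7
```

```bash
python3 -m handwheel '[[-1,0,0,0.15,0,0,0],[-1,0,0,0,0,0,0]]'
python3 -m handwheel '[[0.5,0,0,0,0,0,0],[0.5,0,0,0,0,0,0],[0.5,0,0,0,0,0,0],[0.5,0,0,-1,0,0,0],[0.8,0,0,-2,0,0,0],[1,0,0,-3,0,0,0],[1,0,0,-3,0,0,0]]'
python3 -c "
from h import *
go(441,16,150,85)"
```

```text
time: 7.07
tool_pos: [585.1, 176.4, 37.1]
tcp_rot: [180.0, 0.0, 172.0]
ft_force: [-6.0, -1.2, 7.9]
finger_gap: 39.7
grip_force: 53.0
time: 7.65
tool_pos: [583.7, 176.2, 126.0]
tcp_rot: [-180.0, -0.1, 172.0]
ft_force: [0.9, 0.7, -0.1]
finger_gap: 85.5
grip_force: 0.0
at [583.7 176.2 126. ] [-1.80e+02 -1.00e-01  1.72e+02] | turn z 1.519 | shift [-17.2  -12.82  -2.4 ] t 7.65 gap 85.5 grip 0.0 F [ 0.9  0.7 -0.1]
```

```bash
python3 -m handwheel '[[1,0,0,-1,0,0,0.112],[1,0,0,-1,0,0,0.112],[1,0,0,-0.4,0,0,0.112],[1,0,0,0,0,0,0.112],[1,0,0,0,0,0,0.112],[1,0,0,0,0,0,0.112],[1,0,0,0,0,0,0.112]]'
python3 -m handwheel '[[1,-0.6,-3,0,0,0,0],[1,-0.6,-3,0,0,0,0],[1,-0.6,-3,0,0,0,0],[1,-0.6,-3,0,0,0,0],[1,-0.6,-3,0,0,0,0],[1,-0.6,-3,0,0,0,0],[1,-0.6,-3,0,0,0,0],[1,0,0,0,0,0,0],[1,0,0,0,0,0,0]]'
python3 - <<'E'
from h import *
p=snapshot('wrist');cv2.imwrite('pics/w2.png',p['image'][:,:,::-1])
print([ (d['location'],d['conf']) for d in place_of(p,'roller_mid')])
for d in trace(p,'roller_mid'): m=d['pixels'];print(d['conf'],m.sum(),p['image'][m].mean(0))
r=fit([p],'roller_mid',(441,16),useyaw=False);print(r);go(*r[0],30,127)
E
```

```text
time: 8.23
tool_pos: [584.8, 176.4, 150.3]
tcp_rot: [180.0, 0.0, 126.8]
ft_force: [-0.3, 0.2, 0.2]
finger_gap: 85.2
grip_force: 0.0
time: 8.98
tool_pos: [442.2, 15.3, 150.2]
tcp_rot: [179.9, 0.1, 127.0]
ft_force: [0.1, 0.3, 0.9]
finger_gap: 85.2
grip_force: 0.0
[([455.5, -53.3, 19.7], 0.7)]
0.87 1041 [ 18.26032661 108.65033622  34.65225744]
0.85 927 [183.91693635 169.20604099 159.57713053]
(array([439.1,  15. ]), np.float64(10.2), np.float64(0.084))
at [443.3  16.7 149.8] [180.    0.  127.2] | turn z 0.003 | shift [ 0.11 -0.43 11.98] t 9.18 gap 85.6 grip 0.0 F [ 0.3  0.  -0. ]
```

View pics/w2.png

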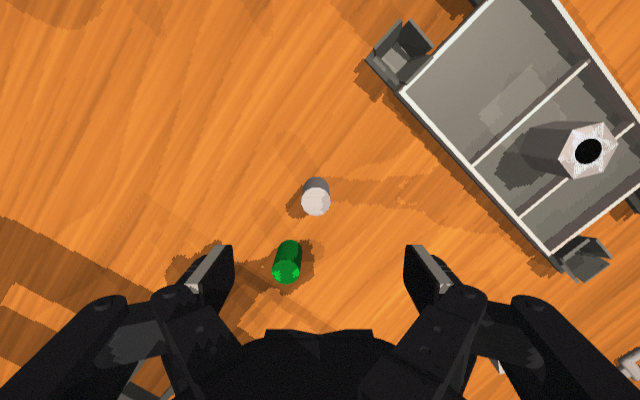

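The hex nut stands in the middle bay (588,150). The grey pin is at (316,197), with the green one at (287,262), clear of both fingers. I'll descend.

```bash
python3 -m handwheel '[[1,0.1,-0.3,2,0,0,0],[1,0,0,2,0,0,0],[1,0,0,2,0,0,0],[1,0,0,2,0,0,0],[1,0,0,2,0,0,0],[1,0,0,1.8,0,0,0],[1,0,0,0,0,0,0]]'
python3 -m handwheel '[[-1,0,0,0,0,0,0],[-1,0,0,0,0,0,0],[-1,0,0,0,0,0,0],[-1,0,0,0,0,0,0],[-1,0,0,0,0,0,0],[-1,0,0,0,0,0,0],[-1,0,0,0,0,0,0]]' 40
python3 -m handwheel '[[-1,0,0,-1,0,0,0],[-1,0,0,-3,0,0,0],[-1,0,0,-3,0,0,0],[-1,0,0,-3,0,0,0],[-1,0,0,0,0,0,0]]'
python3 -c "
from h import *
go(644,168.5,130,127)"
```

```text
time: 9.77
tool_pos: [436.8, 16.1, 27.6]
tcp_rot: [-179.7, -0.3, 127.2]
ft_force: [-0.8, 0.4, 0.1]
finger_gap: 85.9
grip_force: 0.0
time: 10.35
tool_pos: [440.5, 15.1, 32.6]
tcp_rot: [179.9, 0.1, 127.1]
ft_force: [-0.2, 0.6, 6.6]
finger_gap: 25.2
grip_force: 39.1
time: 10.77
tool_pos: [443.2, 14.8, 138.4]
tcp_rot: [179.6, 0.4, 127.1]
ft_force: [1.9, -0.8, -0.6]
finger_gap: 24.8
grip_force: 39.7
at [443.2  14.8 138.4] [179.6   0.4 127.1] | turn z 0.002 | shift [ 0.19 25.29  0.84] t 10.77 gap 24.8 grip 39.7 F [ 1.9 -0.8 -0.6]
```

```bash
python3 -m handwheel '[[-1,0,3.16,0,0,0,0],[-1,0,3.16,0,0,0,0],[-1,0,3.16,0,0,0,0],[-1,0,3.16,0,0,0,0],[-1,0,3.16,0,0,0,0],[-1,0,3.16,0,0,0,0],[-1,0,3.16,0,0,0,0],[-1,0,3.16,0,0,0,0],[-1,0,0,0,0,0,0]]'
python3 -m handwheel '[[-1,0,0,0.8,0,0,-0.115],[-1,0,0,1,0,0,-0.115],[-1,0,0,1,0,0,-0.115],[-1,0,0,1,0,0,-0.115],[-1,0,0,1,0,0,-0.115],[-1,0,0,1,0,0,-0.115],[-1,0,0,1,0,0,-0.115],[-1,0,0,0,0,0,0],[-1,0,0,0,0,0,0]]'
python3 -c "
from h import *
go(644,168.5,37,173)"
```

```text
time: 11.52
tool_pos: [643.2, 170.8, 129.3]
tcp_rot: [180.0, -0.1, 127.2]
ft_force: [0.4, 0.0, -2.4]
finger_gap: 25.1
grip_force: 40.3
time: 12.27
tool_pos: [639.9, 167.4, 62.3]
tcp_rot: [-180.0, -0.1, 173.0]
ft_force: [0.8, 0.4, -1.3]
finger_gap: 24.9
grip_force: 40.2
at [639.9 167.4  62.3] [-1.80e+02 -1.00e-01  1.73e+02] | turn z 0.001 | shift [-0.4   0.16  2.53] t 12.27 gap 24.9 grip 40.2 F [ 0.8  0.4 -1.3]
```

```bash
python3 -m handwheel '[[-1,-0.2,0.1,1,0,0,0],[-1,0,0,1,0,0,0],[-1,0,0,0.35,0,0,0],[-1,0,0,0,0,0,0]]'
python3 -m handwheel '[[-1,0,0,0.15,0,0,0],[-1,0,0,0,0,0,0]]'
python3 -m handwheel '[[-1,0,0,0.15,0,0,0],[-1,0,0,0,0,0,0]]'
```

```text
time: 12.6
tool_pos: [642.4, 168.3, 38.4]
tcp_rot: [-180.0, -0.1, 173.2]
ft_force: [-0.6, 0.5, -2.4]
finger_gap: 25.0
grip_force: 40.2
time: 12.77
tool_pos: [643.0, 168.5, 38.1]
tcp_rot: [-180.0, -0.0, 173.2]
ft_force: [-0.0, -0.1, -1.9]
finger_gap: 24.8
grip_force: 40.2
time: 12.93
tool_pos: [643.5, 168.5, 37.6]
tcp_rot: [180.0, 0.0, 173.2]
ft_force: [-1.9, -0.8, 1.9]
finger_gap: 24.9
grip_force: 40.5
```

```bash
python3 -m handwheel '[[0.2,0,0,0.05,0,0,0],[0.2,0,0,0,0,0,0],[0.2,0,0,0,0,0,0],[0.2,0,0,-1,0,0,0],[0.4,0,0,-2,0,0,0],[1,0,0,-3,0,0,0],[1,0,0,-3,0,0,0],[1,0,0,-3,0,0,0],[1,0,0,-3,0,0,0]]'
python3 -c "
from h import *
go(513.8,-373.5,190,173)"
```

```text
time: 13.68
tool_pos: [643.0, 168.5, 188.7]
tcp_rot: [180.0, 0.0, 173.3]
ft_force: [1.5, 0.2, 0.3]
finger_gap: 85.0
grip_force: 0.0
at [643.  168.5 188.7] [180.    0.  173.3] | turn z 0.004 | shift [  6.22 -55.37  -0.13] t 13.68 gap 85.0 grip 0.0 F [1.5 0.2 0.3]
```

```bash
python3 -m handwheel '[[1,0.37,-3.26,0,0,0,0],[1,0.37,-3.26,0,0,0,0],[1,0.37,-3.26,0,0,0,0],[1,0.37,-3.26,0,0,0,0],[1,0.37,-3.26,0,0,0,0],[1,0.37,-3.26,0,0,0,0],[1,0.37,-3.26,0,0,0,0],[1,0.37,-3.26,0,0,0,0],[1,0.37,-3.26,0,0,0,0]]'
python3 -m handwheel '[[1,0.37,-3.26,0,0,0,0],[1,0.37,-3.26,0,0,0,0],[1,0.37,-3.26,0,0,0,0],[1,0.37,-3.26,0,0,0,0],[1,0.37,-3.26,0,0,0,0],[1,0.37,-3.26,0,0,0,0],[1,0.37,-3.26,0,0,0,0],[1,0.37,-3.26,0,0,0,0],[1,0,0,0,0,0,0],[1,0,0,0,0,0,0]]'
python3 - <<'E'
from h import *
p=snapshot('wrist');cv2.imwrite('pics/w3.png',p['image'][:,:,::-1])
for d in trace(p,'hub_mid'): m=d['pixels'];print(d['conf'],m.sum(),p['image'][m].mean(0))
print([ (d['location'],d['conf']) for d in place_of(p,'hub_mid')])
r=fit([p],'hub_mid',(513.8,-373.5),useyaw=False);print(r);go(*r[0],32,173)
E
```

```text
time: 14.43
tool_pos: [575.2, -120.5, 187.4]
tcp_rot: [-180.0, 0.1, 173.3]
ft_force: [0.9, -0.2, 0.2]
finger_gap: 85.7
grip_force: 0.0
time: 15.27
tool_pos: [514.8, -376.3, 187.0]
tcp_rot: [-180.0, 0.0, 173.1]
ft_force: [-0.3, 1.2, -0.4]
finger_gap: 85.4
grip_force: 0.0
0.95 3586 [133.06860011  53.03848299 146.52119353]
0.85 2812 [170.37091038 158.17674253 149.49395448]
[([437.7, -470.3, 23.9], 0.8), ([517.0, -375.0, 24.6], 0.7)]
(array([ 513.7, -373.2]), np.float64(2.1), np.float64(0.034))
at [ 516.  -373.3  186.6] [180.    0.  173.3] | turn z 0.006 | shift [ 0.23 -0.02 15.46] t 15.47 gap 85.5 grip 0.0 F [-0.8  0.2 -0.4]
```

View pics/w3.png

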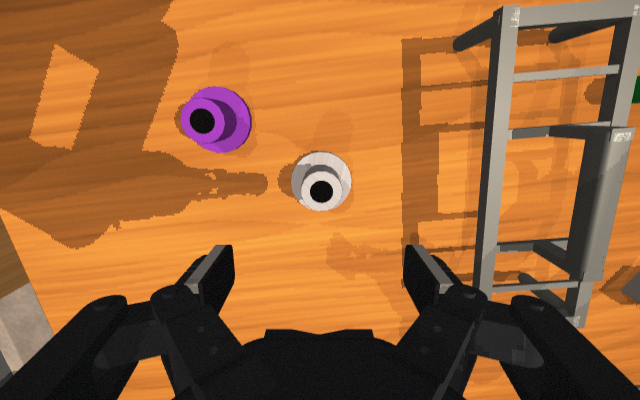

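The grey hub is at (321,185), under the fingers, and the purple one is clear at (210,118). I'll descend.

```bash
python3 -m handwheel '[[1,0.15,0.05,3,0,0,0],[1,0,0,3,0,0,0],[1,0,0,3,0,0,0],[1,0,0,2.5,0,0,0],[1,0,0,2,0,0,0],[1,0,0,1.8,0,0,0],[1,0,0,0,0,0,0],[1,0,0,0,0,0,0]]'
python3 -m handwheel '[[-1,0,0,0,0,0,0],[-1,0,0,0,0,0,0],[-1,0,0,0,0,0,0],[-1,0,0,0,0,0,0],[-1,0,0,0,0,0,0],[-1,0,0,0,0,0,0],[-1,0,0,0,0,0,0]]' 60
python3 -m handwheel '[[-1,0,0,-1,0,0,0],[-1,0,0,-3,0,0,0],[-1,0,0,-3,0,0,0],[-1,0,0,-3,0,0,0],[-1,0,0,-3,0,0,0],[-1,0,0,-3,0,0,0],[-1,0,0,0,0,0,0],[-1,0,0,0,0,0,0]]'
python3 -c "
from h import *
go(499,185.8,190,173)"
```

```text
time: 16.13
tool_pos: [513.8, -372.1, 32.4]
tcp_rot: [179.9, -0.1, 173.3]
ft_force: [0.4, 0.2, -0.1]
finger_gap: 85.3
grip_force: 0.0
time: 16.72
tool_pos: [515.1, -374.5, 35.2]
tcp_rot: [-179.9, 0.1, 173.3]
ft_force: [-0.0, 2.3, 4.9]
finger_gap: 38.4
grip_force: 60.8
time: 17.38
tool_pos: [515.0, -374.7, 195.8]
tcp_rot: [-179.9, 0.2, 173.2]
ft_force: [-0.0, -0.2, -5.8]
finger_gap: 38.2
grip_force: 62.0
at [ 515.  -374.7  195.8] [-179.9    0.2  173.2] | turn z 0.004 | shift [ 8.42 55.43  0.58] t 17.38 gap 38.2 grip 62.0 F [-0.  -0.2 -5.8]
```

```bash
python3 -m handwheel '[[-1,0.49,3.26,0,0,0,0],[-1,0.49,3.26,0,0,0,0],[-1,0.49,3.26,0,0,0,0],[-1,0.49,3.26,0,0,0,0],[-1,0.49,3.26,0,0,0,0],[-1,0.49,3.26,0,0,0,0],[-1,0.49,3.26,0,0,0,0],[-1,0.49,3.26,0,0,0,0],[-1,0.49,3.26,0,0,0,0]]'
python3 -m handwheel '[[-1,0.49,3.26,0,0,0,0],[-1,0.49,3.26,0,0,0,0],[-1,0.49,3.26,0,0,0,0],[-1,0.49,3.26,0,0,0,0],[-1,0.49,3.26,0,0,0,0],[-1,0.49,3.26,0,0,0,0],[-1,0.49,3.26,0,0,0,0],[-1,0.49,3.26,0,0,0,0],[-1,0,0,3,0,0,0],[-1,0,0,3,0,0,0],[-1,0,0,3,0,0,0],[-1,0,0,3,0,0,0]]'
python3 -m handwheel '[[-1,0,0,0,0,0,0],[-1,0,0,0,0,0,0]]'
python3 -c "
from h import *
go(499,185.8,39,173)"
```

```text
time: 18.13
tool_pos: [502.6, -75.3, 190.0]
tcp_rot: [180.0, -0.3, 173.2]
ft_force: [1.0, -0.0, -6.8]
finger_gap: 38.7
grip_force: 62.4
time: 19.13
tool_pos: [493.8, 186.0, 69.1]
tcp_rot: [-179.9, -0.2, 173.3]
ft_force: [0.9, -0.7, -6.8]
finger_gap: 38.7
grip_force: 63.1
time: 19.3
tool_pos: [492.5, 185.2, 69.0]
tcp_rot: [-179.8, -0.5, 173.3]
ft_force: [-0.5, -0.5, -5.4]
finger_gap: 38.5
grip_force: 62.3
at [492.5 185.2  69. ] [-179.8   -0.5  173.3] | turn z 0.004 | shift [-0.64  0.13  3.  ] t 19.3 gap 38.5 grip 62.3 F [-0.5 -0.5 -5.4]
```

```bash
python3 -m handwheel '[[-1,-0.4,0,1,0,0,0],[-1,0,0,1,0,0,0],[-1,0,0,0.6,0,0,0],[-1,0,0,0,0,0,0]]'
python3 -m handwheel '[[-1,0,0,0.15,0,0,0],[-1,0,0,0,0,0,0]]'
python3 -m handwheel '[[-1,0,0,0.15,0,0,0],[-1,0,0,0,0,0,0]]'
```

```text
time: 19.63
tool_pos: [499.9, 185.6, 46.2]
tcp_rot: [-180.0, -0.1, 173.2]
ft_force: [-0.3, -0.3, -5.5]
finger_gap: 38.5
grip_force: 62.7
time: 19.8
tool_pos: [500.7, 185.9, 46.1]
tcp_rot: [180.0, 0.0, 173.2]
ft_force: [-0.8, 0.2, -5.8]
finger_gap: 38.4
grip_force: 62.7
time: 19.97
tool_pos: [500.8, 185.9, 44.6]
tcp_rot: [180.0, 0.0, 173.3]
ft_force: [-0.4, -0.7, -5.5]
finger_gap: 38.8
grip_force: 62.7
```

```bash
python3 -m handwheel '[[-1,0.1,0,0.25,0,0,0],[-1,0,0,0,0,0,0]]'
python3 -m handwheel '[[-1,0,0,0.15,0,0,0],[-1,0,0,0,0,0,0]]'
```

```text
time: 20.13
tool_pos: [499.2, 186.0, 41.5]
tcp_rot: [-180.0, -0.0, 173.3]
ft_force: [-0.5, -0.0, -5.6]
finger_gap: 38.5
grip_force: 62.7
time: 20.3
tool_pos: [499.5, 186.0, 40.3]
tcp_rot: [180.0, 0.0, 173.3]
ft_force: [-0.8, 0.2, -5.6]
finger_gap: 38.7
grip_force: 63.0
```

```bash
python3 -m handwheel '[[-1,0,0,0.1,0,0,0],[-1,0,0,0,0,0,0]]'
python3 -m handwheel '[[-1,0,0,0.1,0,0,0],[-1,0,0,0,0,0,0]]'
```

```text
time: 20.47
tool_pos: [499.6, 186.1, 40.2]
tcp_rot: [180.0, 0.0, 173.3]
ft_force: [-4.4, -1.6, 4.3]
finger_gap: 38.5
grip_force: 64.1
time: 20.63
tool_pos: [499.6, 186.1, 40.1]
tcp_rot: [-180.0, -0.0, 173.3]
ft_force: [-10.4, -2.2, 13.9]
finger_gap: 38.3
grip_force: 65.2
```

```bash
python3 -m handwheel '[[0.5,0,0,-0.1,0,0,0],[0.5,0,0,0,0,0,0],[0.5,0,0,0,0,0,0],[0.6,0,0,-1,0,0,0],[1,0,0,-3,0,0,0],[1,0,0,-3,0,0,0],[1,0,0,-3,0,0,0],[1,0,0,-3,0,0,0],[1,0,0,-3,0,0,0],[1,0,0,-3,0,0,0],[1,0,0,-3,0,0,0],[1,0,0,-3,0,0,0]]'
python3 -c "
from h import *
go(528,-182,270,178)"
```

```text
time: 21.63
tool_pos: [499.3, 185.9, 291.8]
tcp_rot: [180.0, 0.1, 173.2]
ft_force: [0.9, 0.2, -0.9]
finger_gap: 85.5
grip_force: 0.0
at [499.3 185.9 291.8] [1.800e+02 1.000e-01 1.732e+02] | turn z -0.083 | shift [ -4.15 -36.66   2.18] t 21.63 gap 85.5 grip 0.0 F [ 0.9  0.2 -0.9]
```

```bash
python3 -m handwheel '[[1,0,0,1,0,0,-0.083],[1,-0.35,-3.05,0.1,0,0,0],[1,-0.35,-3.05,0.1,0,0,0],[1,-0.35,-3.05,0.1,0,0,0],[1,-0.35,-3.05,0.1,0,0,0],[1,-0.35,-3.05,0.1,0,0,0],[1,-0.35,-3.05,0.1,0,0,0]]'
python3 -m handwheel '[[1,-0.35,-3.05,0.1,0,0,0],[1,-0.35,-3.05,0.1,0,0,0],[1,-0.35,-3.05,0.1,0,0,0],[1,-0.35,-3.05,0.1,0,0,0],[1,-0.35,-3.05,0.1,0,0,0],[1,-0.35,-3.05,0.1,0,0,0],[1,0,0,0,0,0,0],[1,0,0,0,0,0,0]]'
python3 - <<'E'
from h import *
p=snapshot('wrist');t=snapshot('top')
a=t['image'][140:275,190:400][:,:,::-1]
cv2.imwrite('pics/w4.png',np.vstack([p['image'][:,:,::-1],np.pad(cv2.resize(a,(311,200),interpolation=cv2.INTER_CUBIC),((0,0),(0,329),(0,0)))]))
F=np.vstack([box(140,52,74,82),box(139,53,0,82),box(54,8,113,131)])
print([ (d['location'],d['conf']) for d in place_of(p,'frame_bar')], [ (d['location'],d['conf']) for d in place_of(p,'hub_mid')])
go(528,-182,122,178)
# edges of bar top at z=131, (x+-54,y+-8)
for x,y,a in((528,-183,-2),):
    c,s=np.cos(np.radians(a)),np.sin(np.radians(a))
    print(proj(p,np.array([[x+c*i*54-s*j*8,y+s*i*54+c*j*8,131] for i in(-1,1) for j in(-1,1)])).round(1).tolist())
E
```

```text
time: 22.22
tool_pos: [514.0, 0.9, 274.2]
tcp_rot: [-180.0, 0.1, 178.0]
ft_force: [-0.2, 0.8, 1.2]
finger_gap: 85.5
grip_force: 0.0
time: 22.88
tool_pos: [528.5, -182.7, 267.7]
tcp_rot: [180.0, 0.0, 177.8]
ft_force: [0.1, 0.3, -0.1]
finger_gap: 84.9
grip_force: 0.0
[([531.1, -185.3, 122.8], 0.8)] [([498.4, 183.4, 32.0], 0.93), ([441.4, -469.8, 26.7], 0.58)]
at [ 528.9 -180.2  267.7] [180.    0.  178.1] | turn z 0.001 | shift [ 0.08 -0.18 14.57] t 23.08 gap 85.4 grip 0.0 F [-0.7  0.4  0.2]
[[308.9, 134.8], [326.7, 134.8], [310.2, 245.1], [326.2, 245.1]]
```

View pics/w4.png

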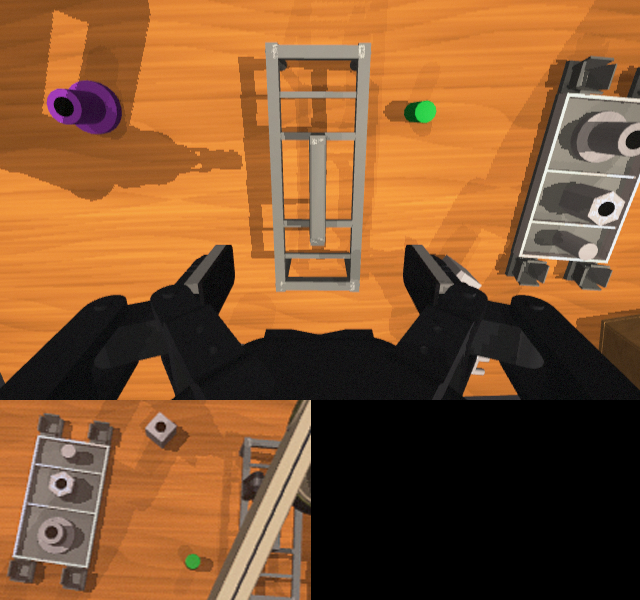

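All three parts stand in their bays, as the wrist view and the lower inset show. The bar spans (317,136) to (317,243), and the deck corners are near (266,45), (371,45), (275,291) and (360,291). I'll refine the frame pose from those corners and the trace.

```bash
python3 - <<'E'
from h import *
from scipy.optimize import least_squares
p=snapshot('wrist')
def sol(X,uv,v0):
    def f(v):
        c,s=np.cos(v[2]),np.sin(v[2]);Y=np.array(X,float);Y[:,:2]=Y[:,:2]@np.array([[c,s],[-s,c]])+v[:2]
        return (proj(p,Y)-uv).ravel()
    r=least_squares(f,v0,x_scale=[1,1,.01]);return r.x[:2].round(1),np.degrees(r.x[2]).round(2),np.abs(r.fun).max().round(2)
print(sol([[-140,-52,82],[-140,52,82],[140,-52,82],[140,52,82]],[[266,45],[371,45],[275,291],[360,291]],[528,-183,-.03]))
print(sol([[-54,0,131],[54,0,131]],[[317.3,135.5],[317.3,246]],[528,-183,-.03]))
F=np.vstack([box(140,52,74,82),box(139,53,0,82),box(54,8,113,131)])
print(fit([p],'frame_bar',(528,-183),-.03,F))
go(528,-183,122,178)
E
```

```text
(array([ 530.3, -180.7]), np.float64(-2.13), np.float64(1.69))
(array([ 529.2, -181.2]), np.float64(-1.97), np.float64(0.21))
(array([ 528.8, -183.6]), np.float64(-2.1), np.float64(0.014))
at [ 528.9 -180.2  267.6] [-180.     0.   178.1] | turn z 0.002 | shift [ 0.08 -0.28 14.56] t 23.18 gap 85.1 grip 0.0 F [ 1.1  0.1 -1. ]
```

```bash
python3 -m handwheel '[[1,0,-0.1,3,0,0,0],[1,0,0,3,0,0,0],[1,0,0,3,0,0,0],[1,0,0,2.7,0,0,0],[1,0,0,2,0,0,0],[1,0,0,1,0,0,0],[1,0,0,0,0,0,0],[1,0,0,0,0,0,0]]'
python3 -m handwheel '[[-1,0,0,0,0,0,0],[-1,0,0,0,0,0,0],[-1,0,0,0,0,0,0],[-1,0,0,0,0,0,0],[-1,0,0,0,0,0,0],[-1,0,0,0,0,0,0],[-1,0,0,0,0,0,0],[-1,0,0,0,0,0,0],[-1,0,0,0,0,0,0]]' 110
python3 -c "
from h import *
go(560.6,178.5,230,178)"
```

```text
time: 23.85
tool_pos: [528.9, -181.9, 120.8]
tcp_rot: [180.0, -0.0, 178.0]
ft_force: [0.0, -0.5, 0.1]
finger_gap: 85.1
grip_force: 0.0
time: 24.6
tool_pos: [529.1, -182.6, 120.8]
tcp_rot: [-180.0, 0.1, 178.0]
ft_force: [0.5, -0.9, 3.7]
finger_gap: 14.2
grip_force: 107.7
at [ 529.1 -182.6  120.8] [-1.80e+02  1.00e-01  1.78e+02] | turn z 0.0 | shift [ -1.89  36.2  -10.92] t 24.6 gap 14.2 grip 107.7 F [ 0.5 -0.9  3.7]
```

```bash
python3 -m handwheel '[[-1,0,0,-0.7,0,0,0],[-1,0,0,-1.5,0,0,0],[-1,0,0,-2,0,0,0],[-1,0,0,-2,0,0,0],[-1,0,0,-2,0,0,0],[-1,0,0,-1.8,0,0,0],[-1,0,0,-1,0,0,0],[-1,0,0,0,0,0,0.042],[-1,0,0,0,0,0,0.042],[-1,0,0,0,0,0,0],[-1,0,0,0,0,0,0]]'
python3 - <<'E'
from h import *
p=snapshot('wrist');cv2.imwrite('pics/w5.png',p['image'][:,:,::-1])
go(560.6,178.5,230,173.2)
E
```

```text
time: 25.52
tool_pos: [527.9, -181.8, 229.0]
tcp_rot: [180.0, -0.1, 173.3]
ft_force: [-1.1, 0.6, -7.4]
finger_gap: 13.9
grip_force: 107.7
at [ 528.  -181.9  229.1] [ 1.800e+02 -1.000e-01  1.733e+02] | turn z 0.001 | shift [ 1.03 36.17 -0.09] t 25.57 gap 14.4 grip 107.7 F [ 0.4 -0.1 -7.3]
```

View pics/w5.png

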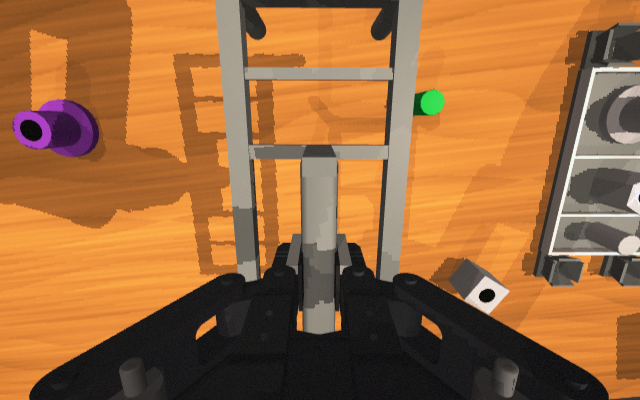

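The frame hangs level and square in the fingers (bar along x≈319, rungs horizontal). I'll carry it over the tray.

```bash
python3 -m handwheel '[[-1,0.05,1.5,0,0,0,0],[-1,0.09,2.8,0,0,0,0],[-1,0.09,2.8,0,0,0,0],[-1,0.09,2.8,0,0,0,0],[-1,0.09,2.8,0,0,0,0],[-1,0.09,2.8,0,0,0,0],[-1,0.09,2.8,0,0,0,0],[-1,0.09,2.8,0,0,0,0],[-1,0.09,2.8,0,0,0,0],[-1,0.09,2.8,0,0,0,0],[-1,0.09,2.8,0,0,0,0],[-1,0.09,2.8,0,0,0,0]]'
python3 -m handwheel '[[-1,0.09,2.8,0,0,0,0],[-1,0.05,1.1,0,0,0,0],[-1,0,0,0,0,0,0],[-1,0,0,0,0,0,0],[-1,0,0,0,0,0,0]]'
python3 - <<'E'
from h import *
T=np.vstack([box(112,66,0,18),box(152,66,6,29)])
go(560.6,178.5,175,173.2)
ps=[snapshot('top'),snapshot('side')]
for p in ps: print([d['location'] for d in place_of(p,'frame_bar')])
F=np.vstack([box(140,52,74,82),box(139,53,0,82),box(54,8,113,131)])+[0,0,sense()['tool_pos'][2]-120]
for P in([ps[1]],): print(fit(P,'frame_bar',(560.6,178.5),-.12,F))
cv2.imwrite('pics/s6.png',cv2.resize(ps[1]['image'][60:220,200:410,::-1],None,fx=3.7,fy=3.7,interpolation=cv2.INTER_CUBIC))
E
```

```text
time: 26.57
tool_pos: [556.1, 141.1, 229.6]
tcp_rot: [-180.0, -0.1, 173.3]
ft_force: [0.7, -0.4, -6.3]
finger_gap: 14.2
grip_force: 108.0
time: 26.98
tool_pos: [559.6, 177.8, 229.7]
tcp_rot: [-179.9, -0.1, 173.2]
ft_force: [0.5, -0.9, -5.5]
finger_gap: 14.1
grip_force: 108.2
at [559.6 177.8 229.7] [-1.799e+02 -1.000e-01  1.732e+02] | turn z 0.0 | shift [-0.09  0.08  5.47] t 26.98 gap 14.1 grip 108.2 F [ 0.5 -0.9 -5.5]
[]
[[558.8, 178.8, 233.1]]
(array([559.1, 180.7]), np.float64(-7.2), np.float64(0.046))
```

View pics/s6.png

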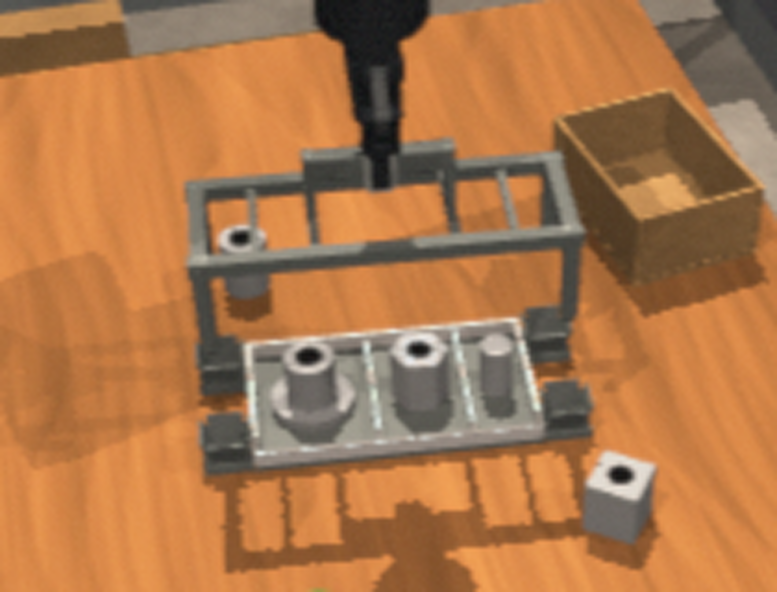

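All parts stand upright in their bays, and the frame is centred over the tray with its posts above the sockets. I'll lower it.

```bash
python3 -m handwheel '[[-1,-0.1,0.05,1,0,0,0],[-1,0,0,2,0,0,0],[-1,0,0,2,0,0,0],[-1,0,0,1.5,0,0,0],[-1,0,0,1,0,0,0],[-1,0,0,0,0,0,0],[-1,0,0,0,0,0,0]]'
python3 -m handwheel '[[-1,0,0,0.5,0,0,0],[-1,0,0,0.5,0,0,0],[-1,0,0,0,0,0,0]]'
python3 -m handwheel '[[-1,0,0,0.5,0,0,0],[-1,0,0,0.4,0,0,0],[-1,0,0,0,0,0,0]]'
python3 -c "
from h import *
go(560.6,178.5,127,173.2)"
```

```text
time: 27.82
tool_pos: [560.5, 178.7, 154.7]
tcp_rot: [-180.0, -0.1, 173.2]
ft_force: [-0.3, -0.4, -5.3]
finger_gap: 14.5
grip_force: 108.1
time: 28.07
tool_pos: [560.9, 179.0, 145.0]
tcp_rot: [180.0, 0.0, 173.2]
ft_force: [-0.7, -0.4, -5.9]
finger_gap: 14.3
grip_force: 108.3
time: 28.32
tool_pos: [560.3, 178.8, 135.2]
tcp_rot: [-180.0, -0.1, 173.2]
ft_force: [-0.6, -0.3, -6.6]
finger_gap: 14.7
grip_force: 108.3
at [560.3 178.8 135.2] [-1.800e+02 -1.000e-01  1.732e+02] | turn z -0.0 | shift [-0.03 -0.03  0.82] t 28.32 gap 14.7 grip 108.3 F [-0.6 -0.3 -6.6]
```

```bash
python3 -m handwheel '[[-1,0,0,0.4,0,0,0],[-1,0,0,0,0,0,0]]'
python3 -m handwheel '[[-1,0,0,0.25,0,0,0],[-1,0,0,0,0,0,0]]'
python3 -m handwheel '[[-1,0,0,0.15,0,0,0],[-1,0,0,0,0,0,0]]'
```

```text
time: 28.48
tool_pos: [560.6, 178.9, 131.5]
tcp_rot: [-180.0, -0.0, 173.2]
ft_force: [0.1, 0.4, -6.9]
finger_gap: 14.0
grip_force: 108.3
time: 28.65
tool_pos: [560.7, 178.9, 129.3]
tcp_rot: [-180.0, -0.0, 173.2]
ft_force: [-0.8, -0.3, -6.1]
finger_gap: 14.4
grip_force: 108.3
time: 28.82
tool_pos: [560.9, 178.9, 128.1]
tcp_rot: [-180.0, -0.0, 173.2]
ft_force: [0.0, 1.2, -6.7]
finger_gap: 13.8
grip_force: 108.3
```

```bash
python3 -m handwheel '[[-1,0,0,0.1,0,0,0],[-1,0,0,0,0,0,0]]'
python3 -m handwheel '[[-1,0,0,0.1,0,0,0],[-1,0,0,0,0,0,0]]'
```

```text
time: 28.98
tool_pos: [561.0, 179.0, 127.2]
tcp_rot: [180.0, 0.0, 173.2]
ft_force: [-0.2, -0.4, -6.2]
finger_gap: 14.2
grip_force: 108.3
time: 29.15
tool_pos: [561.1, 178.9, 127.0]
tcp_rot: [-180.0, 0.0, 173.2]
ft_force: [-2.7, -1.2, -1.0]
finger_gap: 14.2
grip_force: 109.1
```

```bash
python3 -m handwheel '[[-1,0,0,0.1,0,0,0],[-1,0,0,0,0,0,0]]'
python3 -m handwheel '[[0.2,0,0,0,0,0,0],[0.6,0,0,0,0,0,0],[1,0,0,0,0,0,0],[1,0,0,0,0,0,0],[1,0,0,0,0,0,0],[1,0,0,0,0,0,0],[1,0,0,-1,0,0,0],[1,0,0,-2,0,0,0],[1,0,0,-3,0,0,0],[1,0,0,-3,0,0,0],[1,0,0,-3,0,0,0]]'
python3 - <<'E'
from h import *
F=np.vstack([box(140,52,74,82),box(139,53,0,82),box(54,8,113,131)])+[0,0,6]
w=snapshot('wrist');s=snapshot('side')
for p in(w,s): 
    print([d['location'] for d in place_of(p,'frame_bar')])
    print(fit([p],'frame_bar',(560.6,178.5),-.12,F))
cv2.imwrite('pics/s7.png',cv2.resize(s['image'][60:220,200:410,::-1],None,fx=3.7,fy=3.7,interpolation=cv2.INTER_CUBIC))
E
```

```text
time: 29.32
tool_pos: [561.3, 178.8, 126.8]
tcp_rot: [-180.0, 0.1, 173.2]
ft_force: [-6.0, -2.4, 5.9]
finger_gap: 13.9
grip_force: 110.1
time: 30.23
tool_pos: [560.6, 178.9, 247.2]
tcp_rot: [-180.0, -0.0, 173.2]
ft_force: [-0.2, 0.3, -0.2]
finger_gap: 85.3
grip_force: 0.0
[[560.9, 176.9, 129.1]]
(array([561.3, 178.2]), np.float64(-6.9), np.float64(0.015))
[[560.5, 181.4, 129.4]]
(array([561.5, 190.6]), np.float64(-6.8), np.float64(0.097))
```

View pics/s7.png

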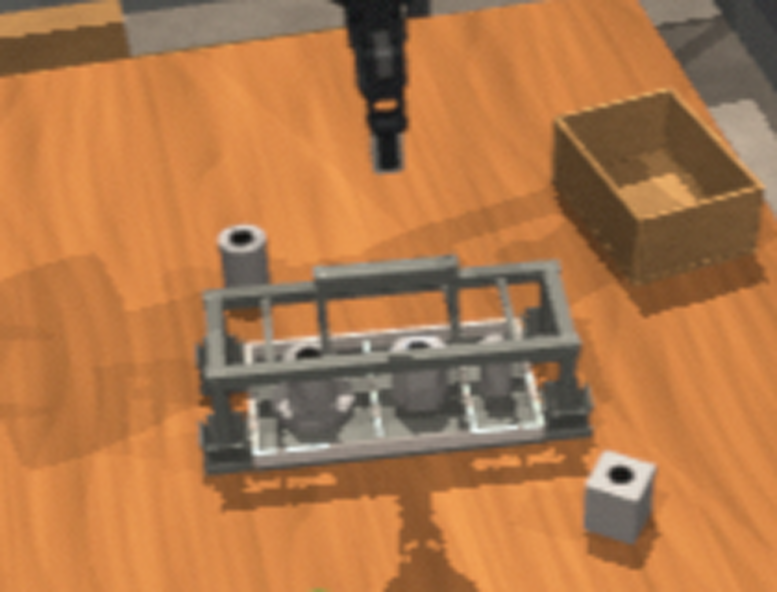

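The frame sits level in all four sockets at (561,178), yaw -6.9°, matching the tray. The parts are upright, the bush and square nut are untouched, and the gripper is clear. Handing in.

```bash
python3 -c "
from bench import hand_in
print(hand_in())"
```

```text
the job is handed in; nothing more can be done
None
```

The job is handed in at about 30 s on the robot's clock: the hub, hex nut and pin stand in their bays, and the frame looks seated in all four sockets. The bush and square nut were never touched; the judge's verdict was not shown.

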